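# Set two sandal-strap rivets on a cross-slide press

## Task

Press the two strap rivets of the sandal sole that is clamped on the press's sliding carriage. Slide the carriage by its knob until the toe rivet is centred under the punch, then push the press lever fully down and let it come back up; do the same with the heel rivet. Never bring the punch down anywhere but on a rivet; leave the heel rivet under the punch with the lever up, and do not disturb the loose things around the press.

Things in the scene. Friction and masses are not known exactly. Their poses are not given: they have to be found in the camera images.
- press: Grey cast-iron bench rivet press with cross-slides, fixed to the bench, yaw within 0.25 rad. Base plate 385 x 280 x 14 mm. Origin on the bench top straight below the punch; x points to the column at the back, y left, z up. Ram head: x -36 to 30, y -30 to 30, z 150 to 228 mm; the ram sticks out on top to z 286 mm.
- punch (a point): Centre of the punch's flat lower end (16 mm diameter), on the press's x = y = 0. 111.5 mm above the bench with the lever up; the lever lowers it 20 mm, down to the rivet caps. It only moves up and down.
- lever (a joint): Press lever, rad: 0 up (at rest, 40 degrees above horizontal, pointing to the robot), 0.9 fully down on its stop (12 degrees below horizontal). Swings about the press's y axis at lever_pivot. A return spring lifts it again; it takes about 2 N at the ball to start and 5 N to hold it down. It lowers the punch 22 mm per rad.
- lever_ball (a point): Centre of the black 30 mm ball on the end of the lever (12 mm bar), 150 mm from lever_pivot, 85 mm to the right (press -y) of the punch. 281 mm above the bench when up, 155 mm when fully down. It can be pushed down from above with closed fingers and let up again.
- lever_pivot (a point): Axis of the lever, on the press at x 0, y -85, height 185 mm. Fixed to the press.
- saddle (a joint): Lower slide, m: travel of the carriage along the press's x (away from the robot positive), -0.04 to 0.04. Runs on rails, about 1.2 N friction, stays where it is left.
- stage (a joint): Upper slide, m: travel of the carriage along the press's y (left positive), -0.055 to 0.055. Same rails and friction; both slides can be moved at once by pushing the knob.
- knob (a point): Centre of the top face of the carriage's upright black knob: 26 mm diameter over its upper 32 mm, top 122 mm above the bench, on the end of a 10 mm rod (centre 83 mm high) that runs from it in press +x to the carriage. Rigid with the carriage. Grip it from above; 30 mm or more is free around it.
- rivet_toe (a point): Top centre of the domed steel rivet cap (16 mm wide) on the strap tab near the broad toe end (press +y, left) of the small sandal sole (160 x 68 x 8 mm) clamped on the carriage. 91 mm above the bench. Rigid with the carriage: 158 mm in press x and -43 mm in press y from the knob.
- rivet_heel (a point): Top centre of the other rivet cap, near the narrow heel end (right) of the same sole: 126 mm in press x and -132 mm in press y from the knob.
- mate_sole: Loose sandal sole of the other foot, 160 x 68 x 8 mm, lying left of the press. Leave it.
- brush: Loose wooden shoe brush, 155 x 46 x 34 mm, right of the press. Leave it.
- tin: Loose round metal polish tin, 63 mm wide, 20 mm high, standing on the press's base plate at its front right corner. Leave it.
- bowl: Grey ceramic bowl, 124 mm wide, 48 mm high, with spare rivets. Leave it.
- latch_box: Clear plastic box with a latch, 124 x 89 x 46 mm. Leave it.
There are look-alikes about, which are no part of the job. What is shaped like the mate_sole but purple is not meant.

How it is judged:
On the way, in this order (a step that is already met when the one before it is completed fails the run):
1. lever pushed right down with the toe rivet under the punch (within 5 mm) (horizontal distance between punch and rivet_toe below 0.005 m and value of joint lever above 0.75 rad), for 0.2 s.
2. lever pushed right down with the heel rivet under the punch (within 5 mm) (horizontal distance between punch and rivet_heel below 0.005 m and value of joint lever above 0.75 rad), for 0.2 s.
At the end, for the whole second after the job is handed in: The heel rivet is centred under the punch (within 5 mm, level), the lever is back up (under 0.1 rad), and the loose sole, brush, tin, bowl and box are at rest (horizontal distance between punch and rivet_heel below 0.005 m and value of joint lever below 0.1 rad and linear speed of each of mate_sole, brush, tin, bowl, latch_box below 0.02 m/s); the robot touches nothing.
It fails at once if the lever swung beyond 0.5 rad while both rivets are more than 8 mm off the punch's axis (value of joint lever above 0.5 rad and horizontal distance between punch and rivet_toe above 0.008 m and horizontal distance between punch and rivet_heel above 0.008 m).
It fails at once if one of the loose sole, brush, tin, bowl and box moved more than 30 mm (distance of any of mate_sole, brush, tin, bowl, latch_box from where it was at the start of the episode above 0.03 m).
It also fails if it takes over 72 s, if anything falls off the work surface, if the arm or the gripper's body presses on something with over 40 N, if the wrist force passes 120 N, or if a joint passes its speed limit or range.

## Robot

A 7-joint arm with a two-finger parallel gripper is mounted at the origin on the work surface. World frame = base frame: x ahead of the robot, y to its left, z up, the work surface at z = 0. Lengths are in m, angles in rad, forces in N, time in s.
With the tool pointing down it reaches from about 0.4 to 0.85 m from the base axis. Payload 6.9 kg.
Tool frame: the origin (TCP) lies midway between the tips of the shut fingers; the grasp point (between the pads) lies behind it (ctrl.pinch_z is the z of the grasp point in the tool frame, in m); z points along the fingers, y is the line along which they close (so a half turn about z gives the same grasp; the last joint's range is limited). The gripper opens to 85 mm and grips with 20 to 120 N. Pads are 22 mm wide; open, the fingers measure 114 mm over their backs; the gripper's body (76 mm by 85 mm) begins 54 mm behind the grasp point. The pads swing forward as they close: fully open they stand 13 mm farther back than shut.
Start: joints at [1.224, 0.507, -0.238, 1.5, 0.126, 1.149, -0.155], TCP at [0.273, -0.562, 0.231] pointing down, gripper open.
Joint ranges: [-3.08, 3.08], [-0.24, 2.05], [-1.43, 1.35], [0, 2.5], [-1.52, 4.66], [0.17, 1.96], [-2.89, 2.89]. Speed limits (rad/s): [2.39, 2.39, 3.14, 3.14, 3.14, 3.14, 3.14].

## Interface

Orientations are given as a unit quaternion [w, x, y, z].
In Python, from station import ctrl, get_state, vision, ticket, models gives the robot as it stands. Calls block until the motion is done:
- ctrl.movep(position, orientation): joint-space move of the TCP to a pose.
- ctrl.movel(position, frame=None, max_speed=0.15): straight line of the TCP; frame=None keeps the orientation; max_speed is the mean speed in m/s.
- ctrl.set_joints(angles): joint-space move.
- ctrl.ungrasp() and ctrl.close_gripper(force=None): open the fingers fully, or close them until they stop; force is the grip in N (None keeps the last).
- ctrl.pause(seconds).
- ctrl.ik(position, orientation): joint angles nearest the present ones, or None.
- get_state(): the state.
- vision.grab_frame(name): name is "scene" or "top" or "wrist"; returns (picture, depth): 480x640x3 uint8, blue, green, red; 480x640 float32, m along the optical axis (not along the pixel's ray), 0 where there is no reading.
- vision.camera_info(name): a dict with "mtx" (3x3 intrinsics, pixels), "R" (3x3) and "t" (3): a world point X has camera coordinates R X + t; the wrist camera has in their place "hand_eye" (4x4, takes a point from camera to tool coordinates, whose origin is the TCP and whose axes are the flange's). Camera axes: x right, y down, z forward; pixel columns grow to the right and rows downward; lengths in m; the calibration is good to about 2 mm. A picture is of the moment at which its call begins: read the wrist's pose just before it. camera_info takes no time and is no camera call.
A pose or a line that the arm cannot do raises ctrl.Unreachable and nothing moves.
- ticket.close_job(): hands the job in; it is judged then, once.
Trained networks look in the newest picture that a camera, given by its name, has taken for a name from the list of things; names that differ only in an ending like _2 or _b are one class to them, and where a whole thing is asked for, a point or a joint stands for the part that bears it (a point fixed in the world has none). Each returns a list of dicts, best first, with "p" (0 to 1); they miss things now and then, are a little off and sometimes report something else, mostly with a low value. They report only what shows in the picture. A call takes as long as a camera call. They do not tell look-alikes from the thing itself.
- models.recognise(camera, target): "point" ([column, row] in pixels, amid what is visible of it).
- models.masks_of(camera, target): "mask" (480x640 bool, what is visible of it) and "point" ([column, row] in pixels, amid what is visible of it).
The state is a dict: "time": time; "qpos": joint angles; "qd": joint speeds; "tau": joint torques, N m; "tcp_pos": TCP position; "eef_rot": TCP orientation; "contact_force": force on the tool from outside, world axes, zero at the start; "wrist_torque": the same for the moment, N m; "width": finger opening in m; "gripper_force": force on a finger pad.
Only numpy, scipy, OpenCV 4.12 (cv2) and the standard library are available. Lean on these libraries where they do the work, as an engineer would, in place of code of your own. Each camera call takes 0.05 s, during which the arm holds its last target. There are 200 camera calls.

## Working session

There is one attempt and no reset: what is moved stays moved. The work goes in short steps, each a Python script; the robot and the scene stay as the last script left them, time stands still between calls to the robot, and variables do not carry over. Pictures are saved under pics/ and viewed, at most 10 in all, crops included, and the job is handed in when it is done.

```bash
mkdir -p pics; ls
cat > h.py <<'E'
import numpy as np, cv2
from station import ctrl, get_state, vision, ticket, models
def world(cam,px,depth=None,z=None):
    """pixel -> world using depth, or plane at height z"""
    c=vision.camera_info(cam); K=np.array(c["mtx"]);R=np.array(c["R"]);t=np.array(c["t"])
    r=np.linalg.inv(K)@np.array([px[0],px[1],1.0])
    o=-R.T@t; d=R.T@r
    s=(z-o[2])/d[2] if z is not None else depth
    return o+s*d
E
python3 - <<'E'
from h import *
ims=[]
for c in("scene","top"):
    im,d=vision.grab_frame(c); ims.append(im); cv2.imwrite(f"pics/{c}0.png",im)
    np.save(f"pics/{c}0.npy",d)
    for n in("knob","lever_ball","rivet_toe","rivet_heel","press"):
        for r in models.recognise(c,n)[:3]:
            u,v=r["point"]; dd=d[int(v),int(u)]
            print(c,n,round(r["p"],2),np.round(r["point"]),np.round(world(c,(u,v),dd),4))
s=get_state();print(s["time"],s["eef_rot"],s["tcp_pos"],ctrl.pinch_z)
E
```

```text
pics
scene knob 0.59 [312. 294.] [ 0.6188 -0.0168  0.082 ]
scene lever_ball 0.75 [287. 238.] [ 0.2482 -0.0325 -0.0004]
scene rivet_toe 0.91 [310. 299.] [ 0.6455 -0.0265  0.0872]
scene rivet_heel 0.82 [310. 293.] [ 0.6167 -0.0217  0.0836]
scene rivet_heel 0.38 [236. 308.] [ 0.5915 -0.2118  0.0334]
scene press 0.58 [324. 313.] [ 0.7965 -0.0202  0.1746]
top lever_ball 0.56 [341. 228.] [ 0.5489 -0.0613  0.244 ]
top rivet_toe 0.84 [295. 215.] [0.6023 0.0498 0.084 ]
top rivet_heel 0.65 [292. 220.] [0.5907 0.0598 0.0744]
top rivet_heel 0.19 [307. 195.] [0.6156 0.0148 0.2845]
top press 0.58 [312. 211.] [0.5902 0.005  0.2291]
top press 0.25 [394. 234.] [ 0.5607 -0.203   0.0281]
0.6 [8.93760951e-06 9.74592788e-01 2.23984145e-01 1.46542449e-05] [ 0.27286516 -0.56229574  0.2312926 ] -0.0187
```

View pics/scene0.png

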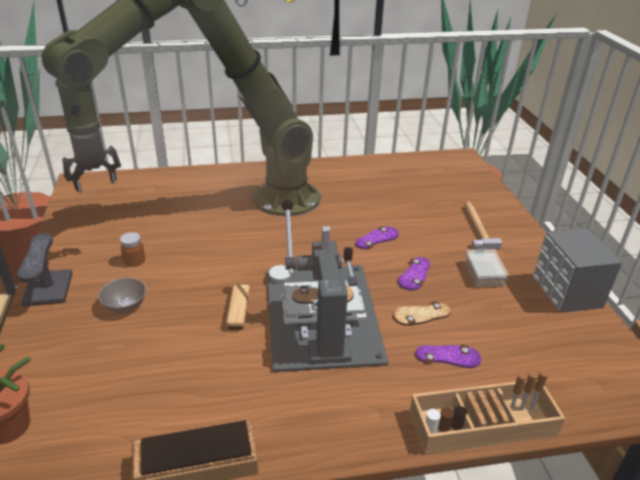

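View pics/top0.png

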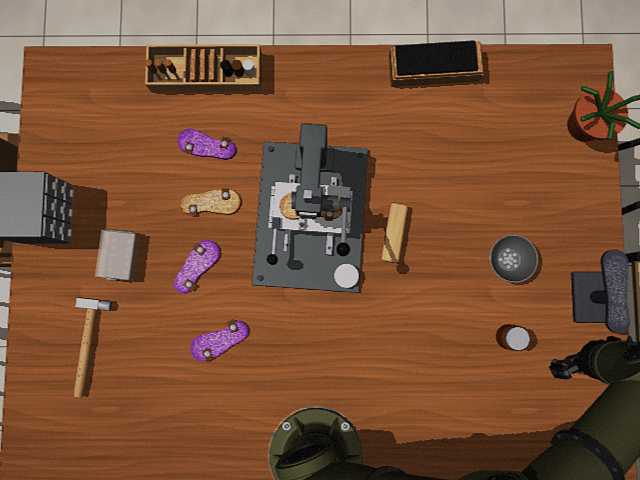

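Scene: the press is in the centre. In the top view, the knob is at (272,259), the lever ball at about (343,248), the ram at about (308,200) and the tin at (346,276). The base plate corners are at about (263,142), (369,149), (358,292) and (252,285). I'll get a rough pose, then take close-ups with the wrist camera.

Run:
```python
from h import *
np.set_printoptions(precision=4,suppress=True)
for p in((263,142),(369,149),(358,292),(252,285)): print("base",world("top",p,z=.014))
print("knob",world("top",(272,259),z=.122),"ball",world("top",(343,248),z=.281))
print(np.array(vision.camera_info("wrist")["hand_eye"]),vision.camera_info("wrist")["mtx"])
from scipy.spatial.transform import Rotation as Ro
q=[0,1,0,0]
for yaw in(0,np.pi/2,-np.pi/2,np.pi):
    r=Ro.from_euler('z',yaw)*Ro.from_euler('x',np.pi); w=np.roll(r.as_quat(),1)
    for p in((.5,0,.45),(.5,0,.52)): print(yaw,p,w,ctrl.ik(p,w))
im=cv2.imread("pics/top0.png")[120:310,230:400]
cv2.imwrite("pics/crop.png",cv2.resize(im,None,fx=3,fy=3,interpolation=cv2.INTER_CUBIC))
```

```text
base [0.81   0.1405 0.014 ]
base [ 0.7901 -0.1424  0.014 ]
base [ 0.4107 -0.1104  0.014 ]
base [0.4288 0.1651 0.014 ]
knob [0.4886 0.1041 0.122 ] ball [ 0.5006 -0.0635  0.281 ]
[[-0.0004 -0.9528 -0.3035  0.0764]
 [ 1.     -0.0005  0.0003  0.0013]
 [-0.0004 -0.3035  0.9528 -0.1435]
 [ 0.      0.      0.      1.    ]] [[354.9572   0.     323.9285]
 [  0.     354.9572 239.0737]
 [  0.       0.       1.    ]]
0 (0.5, 0, 0.45) [0. 1. 0. 0.] [ 0.4428  0.2424 -0.6782  1.362   0.1512  1.5891 -1.7889]
0 (0.5, 0, 0.52) [0. 1. 0. 0.] [ 0.4555  0.2622 -0.7514  1.1618  0.182   1.7827 -1.8107]
1.5707963267948966 (0.5, 0, 0.45) [0.     0.7071 0.7071 0.    ] [ 0.6379  0.2966 -0.9961  1.36    0.2481  1.6156 -0.3262]
1.5707963267948966 (0.5, 0, 0.52) [0.     0.7071 0.7071 0.    ] [ 0.6133  0.3144 -1.0441  1.1601  0.2788  1.8103 -0.341 ]
-1.5707963267948966 (0.5, 0, 0.45) [ 0.      0.7071 -0.7071 -0.    ] [-0.7917  0.3521  1.1528  1.3761 -0.321   1.6151 -2.8192]
-1.5707963267948966 (0.5, 0, 0.52) [ 0.      0.7071 -0.7071 -0.    ] [-0.7356  0.356   1.1522  1.1764 -0.3333  1.8022 -2.8288]
3.141592653589793 (0.5, 0, 0.45) [0. 0. 1. 0.] [ 0.7707  0.3837 -1.2916  1.3588  0.3698  1.6652  1.107 ]
3.141592653589793 (0.5, 0, 0.52) [0. 0. 1. 0.] [ 0.7175  0.3916 -1.3182  1.1591  0.3955  1.8572  1.1072]
```

View pics/crop.png

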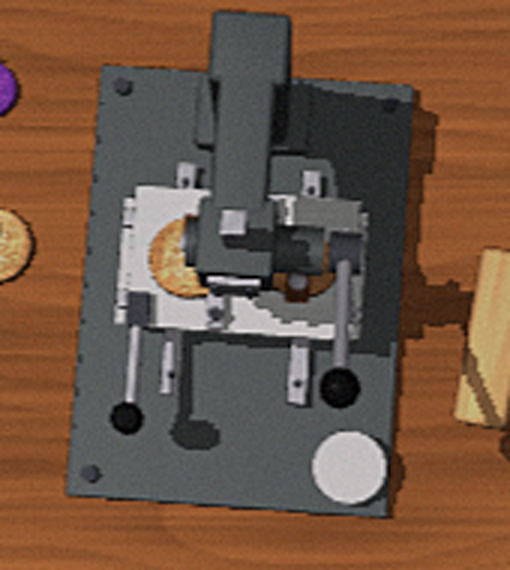

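Crop: the ram top is at crop (233,222), the ball at (340,388), the knob at (127,418) and the tin at (349,467). Yaw is about -0.078 and the punch is at about (0.620, 0.014). Next is a wrist view from the front.

```bash
cat >> h.py <<'E'
from scipy.spatial.transform import Rotation as Ro
def quat(yaw,tilt=0): # tool down, x axis back to robot (camera on the robot side); tilt>0 lifts the view ahead
    r=Ro.from_euler('z',np.pi+yaw)*Ro.from_euler('x',np.pi)*Ro.from_euler('y',-tilt)
    return np.roll(r.as_quat(),1)
def wpose():
    s=get_state(); q=np.array(s["eef_rot"]); T=np.eye(4); T[:3,:3]=Ro.from_quat(np.roll(q,-1)).as_matrix(); T[:3,3]=s["tcp_pos"]
    return T@np.array(vision.camera_info("wrist")["hand_eye"])
def wrist(name):
    C=wpose(); im,d=vision.grab_frame("wrist"); cv2.imwrite(f"pics/{name}.png",im); np.savez(f"pics/{name}.npz",C=C,d=d); return im,d,C
def wpx(C,px,z):
    r=C[:3,:3]@np.linalg.inv(np.array(vision.camera_info("wrist")["mtx"]))@np.array([px[0],px[1],1.])
    return C[:3,3]+r*(z-C[2,3])/r[2]
def wproj(C,X):
    p=np.array(vision.camera_info("wrist")["mtx"])@(C[:3,:3].T@(np.asarray(X)-C[:3,3])); return p[:2]/p[2]
E
python3 - <<'E'
from h import *
np.set_printoptions(precision=4,suppress=True)
ctrl.movep([.42,.03,.45],quat(-.078))
s=get_state();print(s["time"],s["qpos"],s["tcp_pos"])
im,d,C=wrist("w1")
print(C)
for n in("knob","lever_ball","rivet_toe","rivet_heel"):
    for r in models.recognise("wrist",n)[:3]: print(n,round(r["p"],2),r["point"])
E
```

```text
2.9083 [ 0.9272  0.1698 -1.272   1.5248  0.1618  1.5668  1.1491] [0.4203 0.029  0.4497]
[[ 0.0806  0.9498  0.3023  0.3423]
 [ 0.9967 -0.0767 -0.0245  0.0334]
 [-0.      0.3033 -0.9529  0.5932]
 [ 0.      0.      0.      1.    ]]
knob 0.92 [331.5, 297.9]
lever_ball 0.78 [249.6, 321.5]
rivet_toe 0.97 [329.6, 299.9]
rivet_toe 0.24 [326.7, 284.9]
rivet_toe 0.23 [18.8, 254.3]
rivet_heel 0.76 [332.8, 295.9]
```

View pics/w1.png

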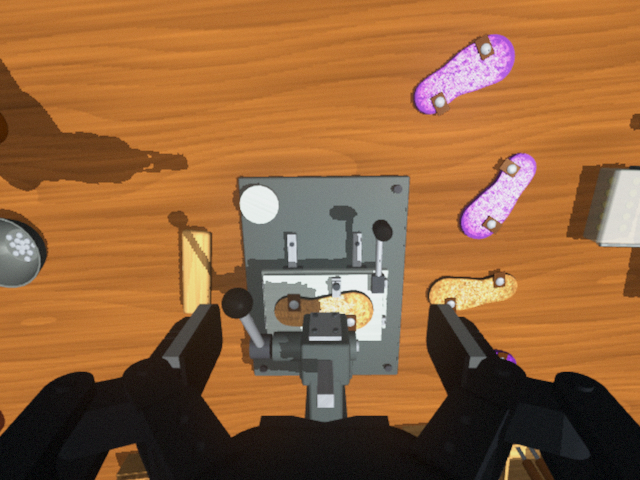

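The wrist view is upside down. Knob at (382,230), ball at (238,303), heel rivet at (293,304), toe rivet at (350,322), ram top at about (324,400), tin at (259,204). I'll refine these features.

Run:
```python
from h import *
np.set_printoptions(precision=4,suppress=True)
C=np.load("pics/w1.npz")["C"]
for n,p,z in(("c",(238,177),.014),("c",(409,177),.014),("c",(398,374),.014),("c",(253,375),.014),("knob",(382,230),.122),("ball",(238,303),.281),("heel",(293,304),.09),("toe",(350,322),.09),("ram",(325,400),.286)):
    print(n,wpx(C,p,z))
im=cv2.imread("pics/w1.png")[165:415,225:425]
cv2.imwrite("pics/w1c.png",cv2.resize(im[:, :],None,fx=2.4,fy=2.4,interpolation=cv2.INTER_CUBIC)[:600])
```

```text
c [ 0.4095 -0.1119  0.014 ]
c [0.4319 0.1646 0.014 ]
c [0.8127 0.1402 0.014 ]
c [ 0.7922 -0.1417  0.014 ]
knob [0.4852 0.1024 0.122 ]
ball [ 0.5001 -0.0638  0.281 ]
heel [ 0.6053 -0.0369  0.09  ]
toe [0.6448 0.051  0.09  ]
ram [0.6186 0.0122 0.286 ]
```

View pics/w1c.png

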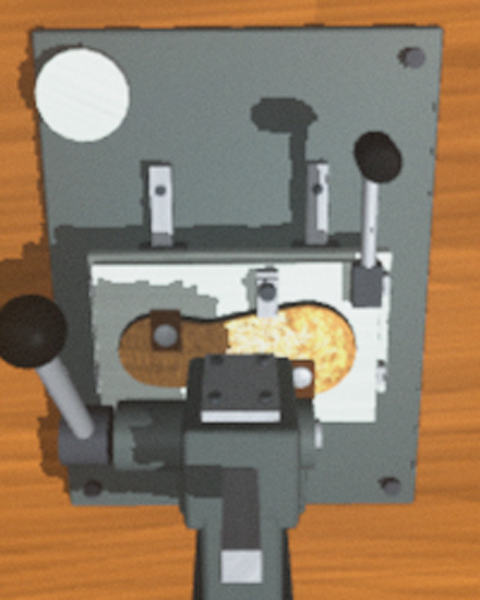

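```bash
cat >> h.py <<'E'
O=np.array([.620,.012]); YAW=-.078
def press2w(x,y,z):
    c,s=np.cos(YAW),np.sin(YAW); return np.array([O[0]+c*x-s*y,O[1]+s*x+c*y,z])
E
python3 - <<'E'
from h import *
np.set_printoptions(precision=4,suppress=True)
for t,p in((.74,(-.207,0,.22)),(.6,(-.2,0,.24)),(.5,(-.2,0,.24)),(.3,(-.2,0,.24))):
    q=ctrl.ik(press2w(*p),quat(YAW,t)); print(t,q)
    if q is not None:
        try: ctrl.movep(press2w(*p),quat(YAW,t))
        except ctrl.Unreachable as e: print(e); continue
        im,d,C=wrist("w2"); print(get_state()["time"],wproj(C,press2w(0,0,.1115)),C[:3,3]); break
for p in((-.158,.043,.107),(-.126,.132,.107),(-.138,.08,.107)):
    for t in (0,.2,.4): print(p,t,ctrl.ik(press2w(*p),quat(YAW,t)))
E
```

```text
0.74 None
0.6 [-0.263  -0.058  -0.0397  2.4696  0.9147  0.2654  0.3531]
4.6 [325.4553 284.1394] [0.2767 0.0374 0.3153]
(-0.158, 0.043, 0.107) 0 [-0.2508  0.4277  0.0779  2.0661 -0.0534  0.6496  1.3554]
(-0.158, 0.043, 0.107) 0.2 [-0.212   0.3568 -0.0416  2.2377  0.2211  0.3657  1.0437]
(-0.158, 0.043, 0.107) 0.4 [-0.2063  0.3313 -0.1327  2.4156  1.4472  0.1974 -0.2387]
(-0.126, 0.132, 0.107) 0 [-0.3393  0.4943 -0.0033  1.9243  0.0024  0.723   1.1489]
(-0.126, 0.132, 0.107) 0.2 [-0.2235  0.4332 -0.2525  2.0931  0.4433  0.4928  0.6702]
(-0.126, 0.132, 0.107) 0.4 [-0.3078  0.4022 -0.2392  2.2638  1.1536  0.3418 -0.0969]
(-0.138, 0.08, 0.107) 0 [-0.2839  0.4609  0.0403  1.9955 -0.0283  0.6857  1.2669]
(-0.138, 0.08, 0.107) 0.2 [-0.2189  0.3922 -0.124   2.167   0.3143  0.4189  0.8866]
(-0.138, 0.08, 0.107) 0.4 [-0.3286  0.3626 -0.0689  2.3434  1.2203  0.2137 -0.0718]
```

View pics/w2.png

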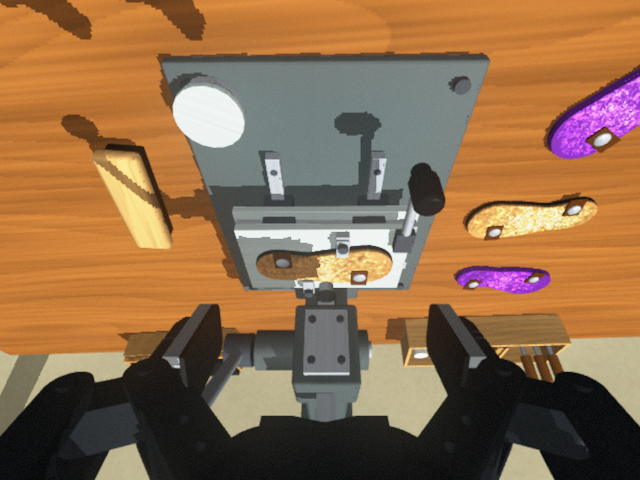

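Everything is visible: punch tip near (326,286), heel rivet at (283,263), toe rivet at (359,278), knob top at about (430,200). Zooming in.

Run:
```python
from h import *
im=cv2.imread("pics/w2.png")[160:320,240:450]
cv2.imwrite("pics/w2c.png",cv2.resize(im,None,fx=3.75,fy=3.75,interpolation=cv2.INTER_CUBIC)[:600])
```

```text
(no output)
```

View pics/w2c.png

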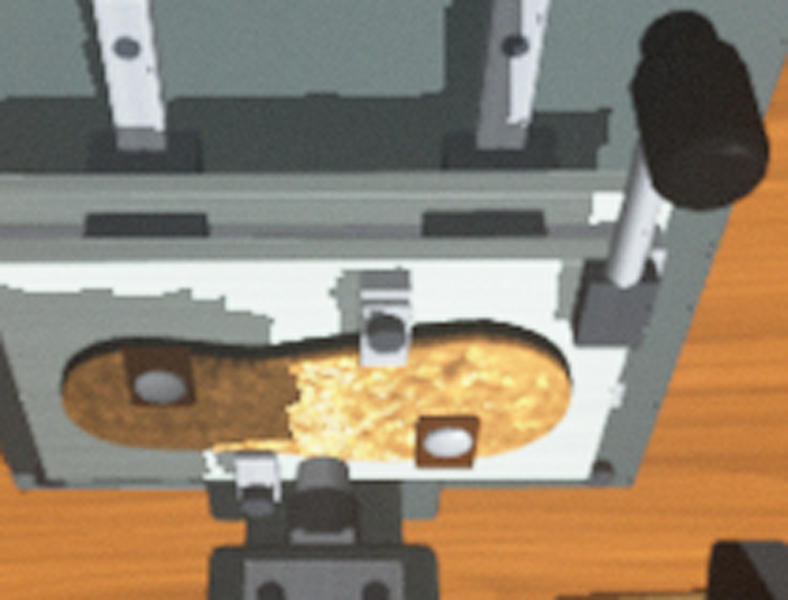

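Run:
```python
from h import *
np.set_printoptions(precision=4,suppress=True)
C=np.load("pics/w2.npz")["C"]
f=lambda u,v:(240+(u+.5)/3.75-.5,160+(v+.5)/3.75-.5)
R=lambda a:np.array([[np.cos(a),-np.sin(a)],[np.sin(a),np.cos(a)]])
P=wpx(C,f(324,458),.1115)[:2]; print("punch front rim",P,"centre",P+R(YAW)@[.008,0])
t=wpx(C,f(447,440),.0905)[:2]; h=wpx(C,f(160,385),.0905)[:2]; k=wpx(C,f(712,178),.122)[:2]
print("toe",t,"heel",h,"knob",k)
d=t-h; print("len",np.linalg.norm(d),"yaw",np.arctan2(d[1],d[0])-np.arctan2(.089,.032))
print("knob from toe",t-R(YAW)@[.158,-.043],"from heel",h-R(YAW)@[.126,-.132])
for u in((165,57),(489,57)): pass
a=wpx(C,(163,57),.014)[:2];b=wpx(C,(489,56),.014)[:2]; print(a,b,np.linalg.norm(b-a),"yaw",np.arctan2(-(b-a)[0],(b-a)[1]))
print("rim proj",wproj(C,press2w(-.008,0,.1115)),f(324,458))
```

```text
punch front rim [0.615 0.013] centre [0.6229 0.0124]
toe [0.6418 0.0504] heel [ 0.6038 -0.0355] knob [0.4898 0.1047]
len 0.09395612721983411 yaw -0.07133470900371885
knob from toe [0.4877 0.1056] from heel [0.4885 0.1059]
[ 0.4062 -0.1074] [0.4266 0.1631] 0.27129740915776546 yaw -0.07531581518157993
rim proj [325.4764 280.4052] (326.0333333333333, 281.76666666666665)
```

```bash
sed -i 's/^O=.*/O=np.array([.6215,.0123]); YAW=-.076/' h.py
python3 - <<'E'
from h import *
np.set_printoptions(precision=4,suppress=True)
K=np.array([.488,.105]); q=quat(YAW)
ctrl.movep([*K,.20],q); ctrl.movel([*K,.092])
ctrl.close_gripper(30); s=get_state(); print(s["time"],s["width"],s["gripper_force"],s["tcp_pos"],s["contact_force"])
g=np.array(s["tcp_pos"][:2])
ctrl.movel([K[0]-.0205,K[1]-.0385,.092],max_speed=.06); s=get_state(); print(s["time"],s["tcp_pos"],s["contact_force"],s["width"])
print("expected knob",press2w(-.158,.043,0))
ctrl.ungrasp(); ctrl.movel([K[0]-.0205,K[1]-.0385,.2],max_speed=.2)
ctrl.movep(press2w(-.2,0,.24),quat(YAW,.6)); ctrl.pause(.1)
im,d,C=wrist("w3"); print(get_state()["time"])
cv2.imwrite("pics/w3c.png",cv2.resize(im[160:320,240:450],None,fx=3.75,fy=3.75,interpolation=cv2.INTER_CUBIC))
E
```

```text
6.9833 0.02451273802899075 29.92549139773473 [0.4883 0.1052 0.0924] [-0.8323  1.0868  5.7694]
7.8583 [0.4671 0.0649 0.0924] [-0.262  -1.1677  7.6484] 0.02447942603864518
expected knob [0.4672 0.0672 0.    ]
10.2333
```

View pics/w3c.png

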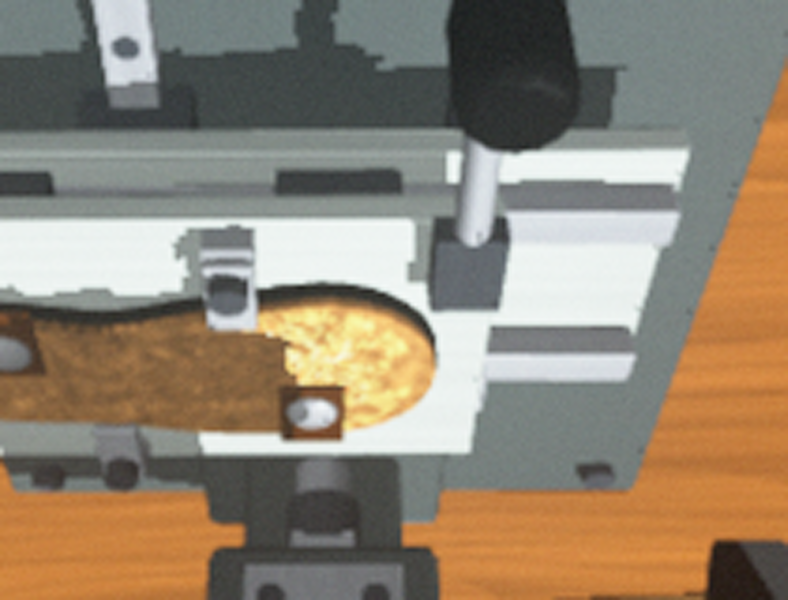

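After the move, the toe rivet is at crop (314,412) and the punch front rim at (324,458). Computing the residual.

Run:
```python
from h import *
np.set_printoptions(precision=4,suppress=True)
C=np.load("pics/w3.npz")["C"]
f=lambda u,v:(240+(u+.5)/3.75-.5,160+(v+.5)/3.75-.5)
c=lambda p:((p[0]-240+.5)*3.75-.5,(p[1]-160+.5)*3.75-.5)
R=lambda a:np.array([[np.cos(a),-np.sin(a)],[np.sin(a),np.cos(a)]])
P=wpx(C,f(324,458),.1115)[:2]+R(YAW)@[.008,0]
t=wpx(C,f(314,412),.0905)[:2]; k=wpx(C,f(517,125),.122)[:2]
print("punch",P,"toe",t,"press delta toe-punch",R(-YAW)@(t-P),"knob",k)
print("pred rivet at",[c(wproj(C,np.r_[P+R(YAW)@np.array([dx,dy]),.0905])) for dx,dy in((0,0),(.005,0),(0,.005))])
im=cv2.imread("pics/w3.png")[255:295,295:355]
cv2.imwrite("pics/w3d.png",cv2.resize(im,None,fx=12,fy=12,interpolation=cv2.INTER_CUBIC))
```

```text
punch [0.622  0.0126] toe [0.6214 0.0096] press delta toe-punch [-0.0004 -0.003 ] knob [0.4711 0.0625]
pred rivet at [(np.float64(323.65114801417417), np.float64(412.6862250859854)), (np.float64(323.59848362357764), np.float64(421.4998259558083)), (np.float64(339.90399090094917), np.float64(412.6737283819672))]
```

View pics/w3d.png

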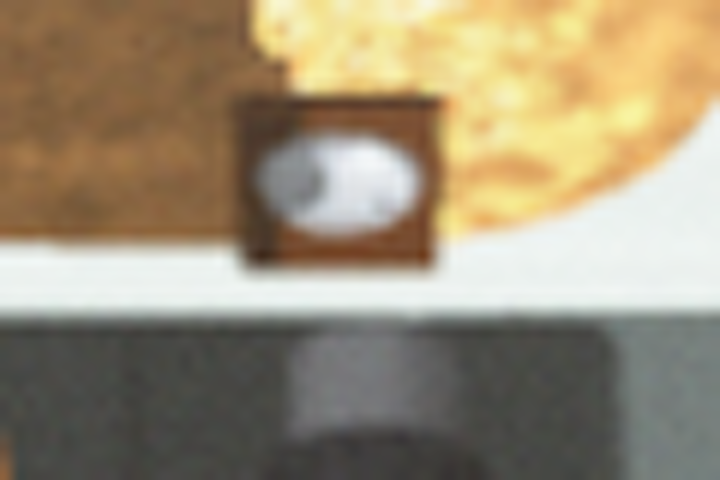

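The rivet needs about +3.4 mm in press y; x is good. I'll regrip, correct, and verify numerically by template match against w3.

```bash
cat >> h.py <<'E'
def slide(k0,k1,speed=.06):
    """grip the knob at xy k0, bring the TCP reading to k1, release and rise"""
    q=quat(YAW); k0=np.array(k0);k1=np.array(k1)
    ctrl.movep([*k0,.20],q); ctrl.movel([*k0,.092]); ctrl.close_gripper(30)
    s=get_state(); print("grip",s["width"],s["tcp_pos"][:2])
    cmd=k1.copy(); ctrl.movel([*cmd,.092],max_speed=speed)
    for _ in range(3):
        ctrl.pause(.2); e=k1-np.array(get_state()["tcp_pos"][:2])
        if np.abs(e).max()<.0004: break
        cmd=cmd+e; ctrl.movel([*cmd,.092],max_speed=.03)
    p=get_state()["tcp_pos"][:2]; print("placed",p,"err",e)
    ctrl.ungrasp(); ctrl.movel([*p,.2],max_speed=.2)
def look(name):
    ctrl.movep(press2w(-.2,0,.24),quat(YAW,.6)); ctrl.pause(.1)
    im,d,C=wrist(name); ref=cv2.imread("pics/w3.png")
    for n,(u,v) in(("rivet",(323.2,270.3)),):
        u0,v0=int(u),int(v); T=ref[v0-9:v0+9,u0-11:u0+11]; S=im[240:300,290:360]
        m=cv2.matchTemplate(S,T,cv2.TM_CCOEFF_NORMED); _,b,_,l=cv2.minMaxLoc(m)
        print("score",b,"rivet px",l[0]+290+11+u-u0,l[1]+240+9+v-v0)
    return im,C
E
python3 - <<'E'
from h import *
np.set_printoptions(precision=4,suppress=True)
slide([.4671,.0650],[.4671,.0683])
im,C=look("w4")
print(get_state()["time"],C[:3,3],np.load("pics/w3.npz")["C"][:3,3], "target px ~ (326.2,270.3)")
print(ctrl.ik(press2w(-.115,-.085,.32),quat(YAW)),ctrl.ik(press2w(-.147,-.085,.16),quat(YAW)))
E
```

```text
grip 0.024641399405365808 [0.4672 0.065 ]
placed [0.4674 0.0683] err [-0.0003  0.    ]
score 0.9415978193283081 rivet px 326.20000000000005 270.29999999999995
15.575 [0.2785 0.0368 0.3148] [0.2784 0.0368 0.3147] target px ~ (326.2,270.3)
[ 0.0903  0.2496 -0.0161  1.6538  0.0042  1.2383  1.5682] [ 0.1674  0.3523 -0.1207  1.9934  0.058   0.7991  1.5084]
```

The toe is centred. Now press the lever along its arc.

```bash
cat >> h.py <<'E'
def ball(q,gap=0.):
    a=np.radians(40)-q; return press2w(-.15*np.cos(a),-.085,.185+.15*np.sin(a)+.015+gap)
def press_lever():
    ctrl.close_gripper(30)
    ctrl.movel(press2w(-.2,-.04,.37),max_speed=.25) 
    ctrl.movep(ball(0,.03),quat(YAW))
    ctrl.movel(ball(0,.003),max_speed=.1)
    for a in(.15,.3,.45,.6,.75,.86):
        ctrl.movel(ball(a),max_speed=.1)
    s=get_state(); print("down",s["time"],s["tcp_pos"],ball(.86),s["contact_force"])
    ctrl.pause(.5); s=get_state(); print(s["tcp_pos"],s["contact_force"])
    for a in(.6,.3,0): ctrl.movel(ball(a,.001),max_speed=.1)
    ctrl.movel(ball(0,.06),max_speed=.15)
    s=get_state(); print("up",s["time"],s["contact_force"])
E
python3 - <<'E'
from h import *
np.set_printoptions(precision=4,suppress=True)
print(get_state()["contact_force"]); press_lever()
ctrl.movep(press2w(-.2,0,.37),quat(YAW,.6)); ctrl.ungrasp()
im,C=look("w5"); print(get_state()["time"])
E
```

```text
[-0.2104  0.5943 -0.4298]Traceback (most recent call last):
  File "<stdin>", line 3, in <module>
  File "h.py", line 51, in press_lever
    ctrl.movel(press2w(-.2,-.04,.37),max_speed=.25)
    ~~~~~~~~~~^^^^^^^^^^^^^^^^^^^^^^^^^^^^^^^^^^^^^
station.Unreachable: the arm cannot follow that straight line within its joint ranges
```

```bash
sed -i 's/    ctrl.movel(press2w(-.2,-.04,.37),max_speed=.25) /    ctrl.movep(press2w(-.2,0,.36),quat(YAW))/' h.py
python3 - <<'E'
from h import *
np.set_printoptions(precision=4,suppress=True)
press_lever()
ctrl.movep(press2w(-.2,0,.36),quat(YAW)); ctrl.ungrasp()
im,C=look("w5"); print(get_state()["time"])
E
```

```text
down 20.7667 [ 0.4679 -0.0613  0.1765] [ 0.4674 -0.0612  0.1758] [-0.3707 -0.2781  5.736 ]
[ 0.4679 -0.0613  0.177 ] [0.0903 0.5753 5.1044]
up 23.5583 [ 0.6046 -0.4635 -0.5228]
score 0.9023762941360474 rivet px 326.20000000000005 269.29999999999995
26.0583
```

The toe press went in (lever about 0.85 rad, 5 N). Now the heel.

Run:
```python
from h import *
np.set_printoptions(precision=4,suppress=True)
d=press2w(.032,.089,0)[:2]-O; k=np.array([.4674,.0683])
slide(k,k+d)
im,C=look("w6"); print(get_state()["time"])
cv2.imwrite("pics/w6c.png",cv2.resize(im[240:300,280:370],None,fx=8,fy=8,interpolation=cv2.INTER_CUBIC))
```

```text
grip 0.024719511817297396 [0.4676 0.0683]
placed [0.5062 0.1549] err [-0.0002 -0.0003]
score 0.5831302404403687 rivet px 325.20000000000005 270.29999999999995
32.35
```

View pics/w6c.png

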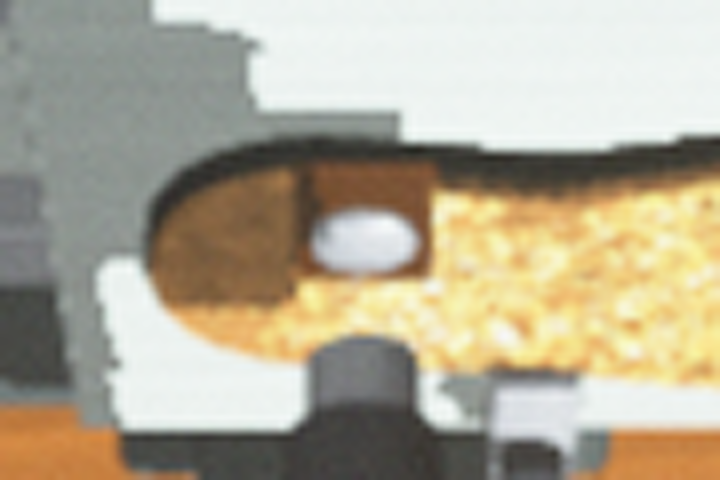

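The heel rivet sits at crop (364,241) and the punch axis at column 362 with its rim apex at y = 337, so it is centred. Pressing.

Run:
```python
from h import *
np.set_printoptions(precision=4,suppress=True)
press_lever()
ctrl.movep(press2w(-.2,0,.36),quat(YAW)); ctrl.ungrasp()
im,C=look("w7"); a=cv2.imread("pics/w6.png")
m=cv2.matchTemplate(im[240:300,290:360],a[262:278,314:336],cv2.TM_CCOEFF_NORMED); _,b,_,l=cv2.minMaxLoc(m)
print("shift since w6",b,l[0]+290-314,l[1]+240-262)
ctrl.movep(press2w(-.2,0,.36),quat(YAW)); ctrl.pause(.3)
im,d,C=wrist("w8")
print("ball",models.recognise("wrist","lever_ball")[:1] and models.recognise("wrist","lever_ball")[0]["point"],wproj(C,ball(0,-.015)))
s=get_state();print(s["time"],s["contact_force"])
```

```text
down 37.325 [ 0.4678 -0.0613  0.1764] [ 0.4674 -0.0612  0.1758] [ 0.0119 -0.0901  5.4905]
[ 0.4678 -0.0613  0.1769] [ 0.3695 -0.3387  5.7039]
up 40.1167 [ 0.3642 -0.4259 -0.1852]
score 0.5962100625038147 rivet px 326.20000000000005 268.29999999999995
shift since w6 0.9586343765258789 1 -1
ball [236.7, 385.7] [211.4781 359.3298]
44.1 [ 0.588  -0.2005  0.0447]
```

Run:
```python
from h import *
np.set_printoptions(precision=4,suppress=True)
A,B=np.load("pics/w6.npz")["C"],np.load("pics/w7.npz")["C"]
p=press2w(0,0,.0905); print("arm-pose px shift",wproj(B,p)-wproj(A,p))
a,b=cv2.imread("pics/w6.png"),cv2.imread("pics/w7.png")
for n,(u0,u1,v0,v1) in dict(rivet=(314,336,262,278),punch=(315,345,283,296),bolts=(300,350,305,370)).items():
    m=cv2.matchTemplate(b[v0-5:v1+5,u0-5:u1+5],a[v0:v1,u0:u1],cv2.TM_CCOEFF_NORMED)
    _,s,_,l=cv2.minMaxLoc(m); print(n,round(s,3),l[0]-5,l[1]-5)
W=np.load("pics/w8.npz"); u,v=np.round(wproj(W["C"],ball(0,-.015))).astype(int)
r=(W["C"][:3,:3].T@(ball(0,-.015)-W["C"][:3,3]))[2]; print("ball depth",W["d"][v,u],"expected front",r-.015)
```

```text
arm-pose px shift [ 0.7328 -1.1875]
rivet 0.959 1 -1
punch 0.975 1 -1
bolts 0.969 1 -1
ball depth 0.13510305 expected front 0.24616980516249598
```

The rivet hasn't moved relative to the punch. The gripper finger hides the ball in this view, so I'll check the lever with the top camera and hand in.

Run:
```python
from h import *
ctrl.movep([.42,.15,.45],quat(YAW)); ctrl.pause(.3)
im,d=vision.grab_frame("top"); d0=np.load("pics/top0.npy")
print(d0[245:251,341:346].round(3).mean(),d[245:251,341:346].mean(), get_state()["time"])
s,ds=vision.grab_frame("scene"); s0=np.load("pics/scene0.npy")
print(s0[204:208,286:290].mean(),ds[204:208,286:290].mean())
```

```text
1.2739666 1.2736857 45.1083
1.4799411 1.4815123
```

Run:
```python
from h import *
print(ticket.close_job())
```

```text
the job is handed in; nothing more can be done
None
```

I pressed the toe rivet and then the heel rivet, each with the lever at about 0.85 rad, and handed the job in at about 45 s with the heel rivet centred under the punch, the lever back up and the arm clear; the hand-in gave no verdict.

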